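# Match new gears to the worn ones

## Robot

A 7-joint arm with a two-finger parallel gripper is mounted at the origin on the work surface. World frame = base frame: x ahead of the robot, y to its left, z up, the work surface at z = 0. Lengths are in m, angles in rad, forces in N, time in s.
With the tool pointing down it reaches from about 0.425 to 0.95 m from the base axis. Payload 4.7 kg.
Tool frame: the origin (TCP) lies on the centre line of the jaws, within the pads' length; the fingertips stand robot.nose_length ahead of it and the grasp point (between the pads) lies 8 mm behind it (robot.nose_length is the distance from the TCP to the fingertips, in m); z points along the fingers, y is the line along which they close (so a half turn about z gives the same grasp; the last joint's range is limited). The gripper opens to 85 mm and grips with 20 to 120 N. Pads are 22 mm wide; open, the fingers measure 114 mm over their backs; the gripper's body (76 mm by 85 mm) begins 54 mm behind the grasp point. The pads swing forward as they close: fully open they stand 13 mm farther back than shut.
Start: joints at [1.235, 0.469, -0.049, 1.532, 0.024, 1.141, -0.082], TCP at [0.204, -0.643, 0.21] pointing down, gripper open.
Joint ranges: [-2.59, 2.59], [-0.33, 1.99], [-1.39, 1.29], [0.1, 2.45], [-1.04, 4.18], [0.21, 1.99], [-2.66, 2.66]. Speed limits (rad/s): [2.57, 2.57, 3.14, 3.14, 3.14, 3.14, 3.14].

## Interface

Orientations are given as [roll, pitch, yaw] about the fixed x, y, z axes, in that order (R = Rz(yaw) Ry(pitch) Rx(roll)).
In Python, from plant import robot gives the robot as it stands. Calls block until the motion is done:
- robot.goto(position, orientation): joint-space move of the TCP to a pose.
- robot.move_straight(position, vel=0.15, attitude=None, contact_N=None): straight line of the TCP; attitude=None keeps the orientation; vel is the mean speed in m/s. With contact_N (N) it stops when the force on the tool has changed by that much, and returns True; else False.
- robot.move_joints(angles): joint-space move.
- robot.grip(opening, strength=None): opening from 0.0 (shut) to 1.0 (fully open); strength is the grip in N (None keeps the last); returns when the fingers have stopped.
- robot.sleep(seconds).
- robot.inverse_kinematics(position, orientation): joint angles nearest the present ones, or None.
- robot.sense(): the state.
- robot.grab_frame(name): name is "side" or "top"; returns a dict with "image" (480x640x3 uint8, red, green, blue), "range_z" (480x640 float32, m along the optical axis (not along the pixel's ray), 0 where there is no reading), "fx", "fy", "cx", "cy" (pixels), "dist_coeffs" ([k1, k2, p1, p2, k3] as OpenCV has them; the pictures are not rectified), "R" (3x3) and "t" (3): a world point X has camera coordinates R X + t. Camera axes: x right, y down, z forward; pixel columns grow to the right and rows downward; lengths in m; the calibration is good to about 2 mm. A picture is of the moment at which its call begins.
A pose or a line that the arm cannot do raises robot.IKError and nothing moves.
- robot.close_job(): hands the job in; it is judged then, once.
The state is a dict: "t": time; "joint_pos": joint angles; "joint_velocities": joint speeds; "effort": joint torques, N m; "tcp_pos": TCP position; "tcp_rot": TCP orientation; "wrist_force": force on the tool from outside, world axes, zero at the start; "torque": the same for the moment, N m; "opening": opening from 0.0 (shut) to 1.0 (fully open); "gripper_force": force on a finger pad.
Only numpy, scipy, OpenCV 4.12 (cv2) and the standard library are available. Lean on these libraries where they do the work, as an engineer would, in place of code of your own. Each camera call takes 0.05 s, during which the arm holds its last target. There are 200 camera calls.

## Task

The four white gears are freshly cut replacements: put each one in the tray that holds the brown worn gear of the same size, lying flat with its hub up in the empty compartment beside the worn one. Set them down rather than dropping them, and leave the brass gear and the plain black blank where they are.

Things in the scene. Friction and masses are not known exactly. Their poses are not given: they have to be found in the camera images.
- gear_a: New white nylon gear, the smallest of four: toothed rim 36 mm outside diameter and 14 mm thick lying flat on the bench, with a plain round hub of 26 mm diameter standing 20 mm above the middle of the rim (34 mm over all), the place to grip it. Loose, 24 g (varies by a third). Origin: centre of the underside; z up through the hub.
- gear_b: New white nylon gear, the second smallest of four: toothed rim 48 mm outside diameter and 14 mm thick lying flat on the bench, with a plain round hub of 26 mm diameter standing 20 mm above the middle of the rim (34 mm over all), the place to grip it. Loose, 36 g (varies by a third). Origin: centre of the underside; z up through the hub.
- gear_c: New white nylon gear, the second largest of four: toothed rim 60 mm outside diameter and 14 mm thick lying flat on the bench, with a plain round hub of 26 mm diameter standing 20 mm above the middle of the rim (34 mm over all), the place to grip it. Loose, 52 g (varies by a third). Origin: centre of the underside; z up through the hub.
- gear_d: New white nylon gear, the largest of four: toothed rim 72 mm outside diameter and 14 mm thick lying flat on the bench, with a plain round hub of 26 mm diameter standing 20 mm above the middle of the rim (34 mm over all), the place to grip it. Loose, 72 g (varies by a third). Origin: centre of the underside; z up through the hub.
- tray_a: Fixed yellow job tray, 208 x 106 mm, 12 mm high; walls, floor and middle partition 4 mm: two 98 x 98 mm compartments, open above. Far one holds a loose brown worn gear, 36 mm diameter, else like the new one; near one is empty. Origin: centre of underside; x along the 208 mm, away from the robot. Empty compartment centred at x -51 mm, y 0; worn gear at x +51 mm.
- tray_b: Fixed yellow job tray, 208 x 106 mm, 12 mm high; walls, floor and middle partition 4 mm: two 98 x 98 mm compartments, open above. Far one holds a loose brown worn gear, 48 mm diameter, else like the new one; near one is empty. Origin: centre of underside; x along the 208 mm, away from the robot. Empty compartment centred at x -51 mm, y 0; worn gear at x +51 mm.
- tray_c: Fixed yellow job tray, 208 x 106 mm, 12 mm high; walls, floor and middle partition 4 mm: two 98 x 98 mm compartments, open above. Far one holds a loose brown worn gear, 60 mm diameter, else like the new one; near one is empty. Origin: centre of underside; x along the 208 mm, away from the robot. Empty compartment centred at x -51 mm, y 0; worn gear at x +51 mm.
- tray_d: Fixed yellow job tray, 208 x 106 mm, 12 mm high; walls, floor and middle partition 4 mm: two 98 x 98 mm compartments, open above. Far one holds a loose brown worn gear, 72 mm diameter, else like the new one; near one is empty. Origin: centre of underside; x along the 208 mm, away from the robot. Empty compartment centred at x -51 mm, y 0; worn gear at x +51 mm.
- brass_gear: Brass gear without a hub, 60 mm outside diameter, 10 mm thick, loose, lying flat among the new gears; not part of the job. Origin: centre of the underside.
- black_blank: Plain black plastic disc with no teeth and no hub (an uncut blank), 58 mm diameter, 16 mm thick, loose, lying flat among the new gears; not part of the job. Origin: centre of the underside.
Not all that is in view belongs to the job. What is shaped like the gear_d but pink or red is not meant. What is shaped like the gear_b but orange or turquoise is not meant.

How it is judged:
By the outcome, as a careful person would: the job done as asked, in the order asked, and still so for the second after the job is handed in, with the robot touching nothing.
It also fails if it takes over 93 s, if anything falls off the work surface, if the arm or the gripper's body presses on something with over 40 N, if the wrist force passes 120 N, or if a joint passes its speed limit or range.

## Working session

There is one attempt and no reset: what is moved stays moved. The work goes in short steps, each a Python script; the robot and the scene stay as the last script left them, time stands still between calls to the robot, and variables do not carry over. Pictures are saved under pics/ and viewed, at most 14 in all, crops included, and the job is handed in when it is done.

```bash
ls; mkdir -p pics; python3 - <<'E'
from plant import robot
import cv2,numpy as np,pickle
s=robot.sense();print(s['t'],s['tcp_pos'],s['tcp_rot'],robot.nose_length,s['opening'])
for n in('top','side'):
    f=robot.grab_frame(n);pickle.dump(f,open(f'pics/{n}0.pkl','wb'))
    cv2.imwrite(f'pics/{n}0.png',f['image'][:,:,::-1]);print(n,f['fx'],f['dist_coeffs'],f['R'],f['t'])
E
```

```text
pics
0.0 [ 0.20364003 -0.64287038  0.2090692 ] [-3.13962798e+00  1.13667300e-04  3.06840890e-01] 0.011 1.0031224326309647
top 440.8968778109476 [-0.06794326  0.          0.          0.          0.        ] [[-0.01920427 -0.99965885  0.0177023 ]
 [-0.99542443  0.01745934 -0.09394348]
 [ 0.09360237 -0.01942541 -0.99542014]] [0.01065308 0.48637842 0.73399508]
side 618.1970470865531 [-0.00274177  0.          0.          0.          0.        ] [[ 9.32285858e-01 -3.61721794e-01  6.50286026e-04]
 [-2.55974854e-01 -6.61006423e-01 -7.05370387e-01]
 [ 2.55577685e-01  6.57440380e-01 -7.08838623e-01]] [-0.46474953  0.14443511  0.90519837]
```

View pics/top0.png

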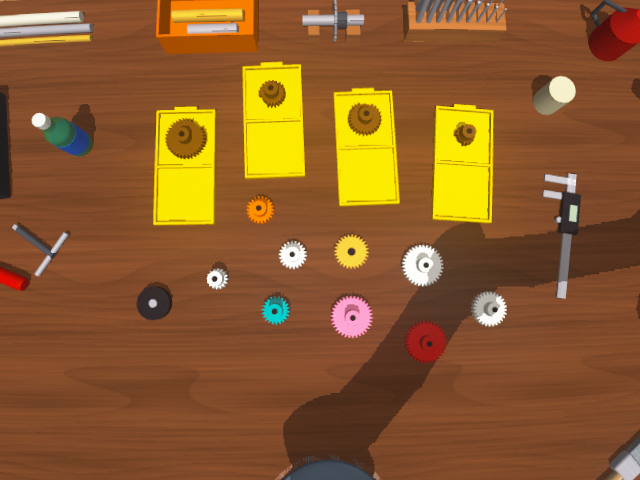

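View pics/side0.png

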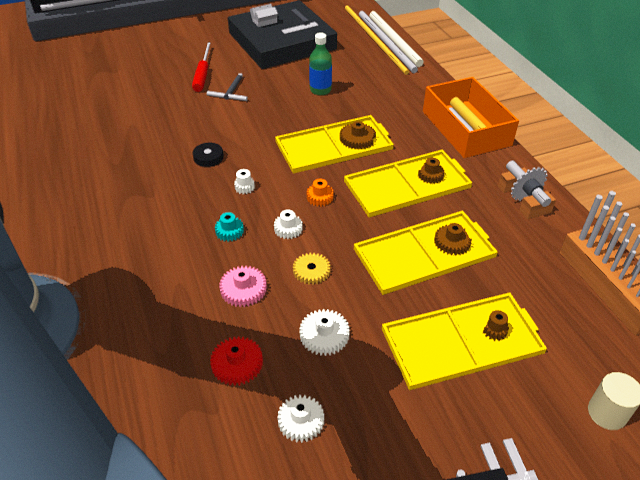

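The top view shows four white hubbed gears at (217,278), (293,254), (422,265) and (489,309). The decoys are orange (260,209), turquoise (275,310), pink (352,316) and red (426,342), plus the brass gear (351,251) and the black blank (154,302). The trays are at (185,165), (273,120), (367,147) and (463,163). Next I'll measure everything from both views.

```bash
cat > vis.py <<'E'
import cv2,numpy as np
def world(f):
    K=np.array([[f['fx'],0,f['cx']],[0,f['fy'],f['cy']],[0,0,1]])
    v,u=np.mgrid[:480,:640]
    n=cv2.undistortPoints(np.stack([u,v],-1).reshape(-1,1,2).astype(float),K,np.array(f['dist_coeffs'],float)).reshape(480,640,2)
    z=f['range_z'][...,None].astype(float)
    return (np.concatenate([n*z,z],-1)-f['t'])@f['R']
def circ(p):
    c,r=cv2.minEnclosingCircle(p[:,:2].astype(np.float32)*1000); return np.round(c,1),round(2*r,1)
def comps(m,a=60):
    n,l,st,c=cv2.connectedComponentsWithStats(m.astype(np.uint8))
    return [(l==i,c[i]) for i in range(1,n) if st[i,4]>=a]
def masks(f):
    W=world(f);h=cv2.cvtColor(f['image'],cv2.COLOR_RGB2HSV).astype(int);H,S,V=h[...,0],h[...,1],h[...,2]
    ok=(f['range_z']>0)&(W[...,0]>.3)&(W[...,0]<.95)&(abs(W[...,1])<.45)
    return W,ok&(S<50)&(V>70)&(W[...,2]>.005)&(W[...,2]<.05),ok&(H>24)&(H<34)&(S>200)&(W[...,2]<.02),ok&(H<22)&(S>120)&(W[...,2]>.013)&(W[...,2]<.06)
def report(f):
    W,wh,ye,br=masks(f)
    for m,c in comps(wh):
        p=W[m];hub=p[p[:,2]>np.percentile(p[:,2],95)-.004]
        print('white',c.round(),'rim',*circ(p),'hub',*circ(hub),'z',np.percentile(p[:,2],[2,50,95]).round(4),'hubz',np.median(hub[:,2]).round(4))
    for m,c in comps(ye,1500):
        p=W[m]; cnt=cv2.findContours(m.astype(np.uint8),0,2)[0]
        # raster on a 1 mm grid, fill, and open away the tab
        g=np.zeros((800,1000),np.uint8);q=np.round(p[:,:2]*1000).astype(int);g[q[:,0]-200,q[:,1]+500]=1
        g=cv2.morphologyEx(g,3,np.ones((7,7)))
        cs=cv2.findContours(g,0,2)[0];g[:]=0;cv2.drawContours(g,[max(cs,key=cv2.contourArea)],-1,1,-1)
        g=cv2.morphologyEx(g,2,np.ones((61,61)))
        (y,x),(a,b),th=cv2.minAreaRect(np.argwhere(g)[:,::-1].astype(np.float32).copy())
        t=th if a>b else th-90 ; L=(max(a,b),min(a,b))
        ax=np.array([np.sin(np.radians(t)),np.cos(np.radians(t))]); ax*=np.sign(ax[0])
        C=np.array([x+200,y-500])
        b_=br&(np.linalg.norm(W[...,:2]*1000-(C+51*ax),axis=-1)<50)
        print('tray',c.round(),'C',C.round(1),'size',np.round(L,1),'axis',ax.round(3),'empty',(C-51*ax).round(1),'z',np.percentile(p[:,2],[5,50,95]).round(4),'worn',*circ(W[b_]),'top',np.percentile(W[b_][:,2],95).round(4))
E
python3 - <<'E'
import pickle
from vis import *
for n in('top','side'):
    print(n);report(pickle.load(open(f'pics/{n}0.pkl','rb')))
f=pickle.load(open('pics/top0.pkl','rb'))
im=cv2.resize(f['image'][190:350,140:540,::-1],None,fx=2,fy=2);cv2.imwrite('pics/crop.png',im)
E
```

```text
top
white [349.  20.] rim [879.  -57.1] 52.1 hub [877.3 -57.5] 51.2 z [0.0357 0.0442 0.0493] hubz 0.0474
white [318.  20.] rim [882.9  -1.9] 58.8 hub [880.7  -1.5] 54.5 z [0.0341 0.0434 0.0463] hubz 0.0444
white [84. 27.] rim [895.2 437.6] 27.1 hub [894.9 437.7] 26.4 z [0.0063 0.0132 0.0163] hubz 0.0144
white [212.  28.] rim [874.2 191.3] 89.6 hub [875.6 190.9] 88.4 z [0.0234 0.0277 0.0301] hubz 0.0281
white [293. 254.] rim [461.3  49.4] 47.7 hub [461.4  49.4] 25.8 z [0.0105 0.0148 0.0351] hubz 0.0337
white [565. 254.] rim [ 453.2 -436.7] 46.6 hub [ 453.2 -436.7] 46.6 z [0.005  0.0058 0.0072] hubz 0.0058
white [422. 265.] rim [ 439.  -175.4] 72.6 hub [ 438.5 -175.4] 26.2 z [0.0086 0.0144 0.0345] hubz 0.034
white [217. 278.] rim [422.5 180.9] 36.0 hub [422.4 181.2] 26.0 z [0.0073 0.0322 0.035 ] hubz 0.0335
white [489. 308.] rim [ 359.8 -291.1] 60.7 hub [ 360.5 -291.3] 25.4 z [0.0064 0.0147 0.0349] hubz 0.0342
white [152. 303.] rim [381.7 291.9] 16.5 hub [381.7 291.9] 16.5 z [0.0133 0.0156 0.0174] hubz 0.0157
tray [273. 124.] C [704.5  82.6] size [207.9 105.6] axis [1.    0.021] empty 
[... 1250 characters left out ...]

white [300. 418.] rim [ 358.1 -289. ] 61.4 hub [ 358.4 -289.4] 27.1 z [0.007  0.0141 0.0341] hubz 0.0335
tray [325. 145.] C [575.5 243. ] size [117.  98.] axis [ 1. -0.] empty [524.5 243. ] z [0.0018 0.0047 0.0129] worn [658.5 242.1] 70.8 top 0.0391
tray [403. 183.] C [702.5  86. ] size [205. 104.] axis [1. 0.] empty [651.5  86. ] z [0.0018 0.0046 0.0129] worn [750.  85.] 47.4 top 0.039
tray [418. 252.] C [650.9 -80.5] size [208.6 106.3] axis [1.    0.008] empty [599.9 -80.9] z [0.0019 0.0044 0.0128] worn [701.  -79.5] 63.2 top 0.0388
tray [459. 340.] C [ 621.1 -255.5] size [215.  107.5] axis [ 0.997 -0.076] empty [ 570.3 -251.6] z [0.0019 0.0043 0.0124] worn [ 669.3 -262.8] 38.3 top 0.0394
```

View pics/crop.png

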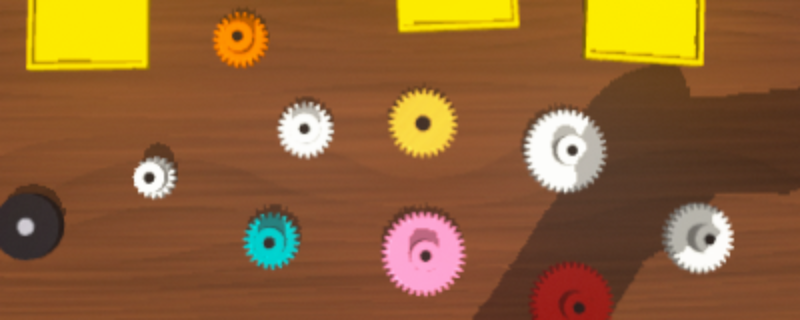

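The white candidates are a 36.0 mm at (217,278), b 47.7 mm at (293,254), c 60.7 mm at (489,309) and d 72.6 mm at (422,265). The crop confirms all four are white with hubs. The orange, turquoise, pink and red ones don't match on colour. Hub height is 34 mm in both views.

By worn gear diameter, the trays are d (185,165), b (273,120), c (367,147) and a (463,163). I'll start with gear c.

```bash
cat > act.py <<'E'
from plant import robot
import numpy as np
G=dict(a=(.4204,.1824),b=(.4599,.0509),c=(.3593,-.2903),d=(.4376,-.1747))
T=dict(a=(.5706,-.254),b=(.6525,.0837),c=(.6007,-.0826),d=(.571,.242))
D=[np.pi,0,0];ZG=.028;ZT=.13
def go(xy,z,vel=.35):
    try: robot.move_straight([*xy,z],vel=vel,attitude=D)
    except robot.IKError: print('goto',xy); robot.goto([*xy,z],D)
def st(m):
    s=robot.sense();print(m,round(s['t'],2),s['tcp_pos'].round(4),'open',round(s['opening'],3),'grip',np.round(s['gripper_force'],1),'F',np.round(s['wrist_force'],1))
def pick(k):
    go(G[k],ZT); robot.grip(.6); go(G[k],.05,.2)
    if robot.move_straight([*G[k],ZG],vel=.06,contact_N=6): st('touch!')
    robot.grip(0,strength=40); st('grip')
    robot.move_straight([*G[k],ZT],vel=.2); st('lift')
def place(k):
    go(T[k],ZT); go(T[k],ZG+.02,.2)
    print('contact',robot.move_straight([*T[k],ZG+.001],vel=.03,contact_N=2)); st('set')
    robot.grip(.6); go(T[k],ZT,.25); st('done')
E
python3 - <<'E'
from act import *
for k in 'abcd':
    for P in(G,T):
        for z in(.028,.13): q=robot.inverse_kinematics([*P[k],z],D);print(k,z,None if q is None else np.round(q,2))
robot.goto([*G['c'],.15],D);st('above')
pick('c')
import cv2
f=robot.grab_frame('side');cv2.imwrite('pics/lift.png',f['image'][:,:,::-1])
E
```

```text
a 0.028 [ 0.1   0.5  -0.75  2.16  0.55  0.67 -2.59]
a 0.13 [ 0.4   0.43 -1.11  2.07  0.48  0.93 -2.54]
a 0.028 [ 0.47  0.59 -0.16  1.8   0.13  0.75 -1.33]
a 0.13 [ 0.49  0.47 -0.19  1.73  0.1   0.95 -1.31]
b 0.028 [ 0.21  0.44 -0.5   2.16  0.36  0.62 -2.12]
b 0.13 [ 0.39  0.3  -0.7   2.08  0.25  0.85 -2.02]
b 0.028 [ 0.11  0.67 -0.44  1.71  0.36  0.84 -2.06]
b 0.13 [ 0.2   0.58 -0.57  1.63  0.35  1.03 -2.05]
c 0.028 [ 0.7   0.4  -0.13  2.18  0.09  0.57 -1.07]
c 0.13 [ 0.74  0.23 -0.17  2.1   0.05  0.82 -1.04]
c 0.028 [ 0.25  0.58 -0.25  1.84  0.2   0.74 -1.68]
c 0.13 [ 0.33  0.46 -0.35  1.77  0.19  0.94 -1.67]
d 0.028 [ 0.48  0.41 -0.23  2.16  0.16  0.59 -1.44]
d 0.13 [ 0.56  0.25 -0.31  2.08  0.1   0.83 -1.38]
d 0.028 [-0.06  0.66 -0.57  1.8   0.46  0.83 -2.43]
d 0.13 [ 0.07  0.58 -0.77  1.72  0.46  1.03 -2.43]
above 1.55 [ 0.3594 -0.2915  0.1503] open 0.995 grip 0.0 F [ 0.5 -0.1 -0.5]
grip 3.83 [ 0.3593 -0.2903  0.0281] open 0.001 grip 0.0 F [-0.   1.2 -0.7]
lift 4.49 [ 0.3586 -0.2899  0.1293] open -0.002 grip 0.0 F [1.  0.2 0.5]
```

The grip closed fully on nothing. I'll look before trying again.

View pics/lift.png

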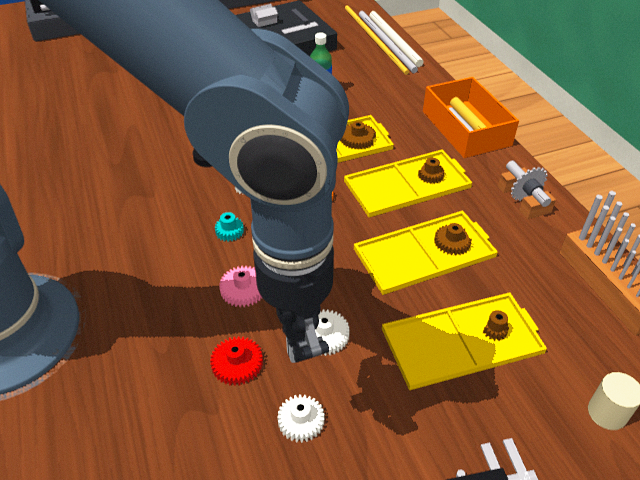

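```bash
python3 - <<'E'
from act import *
from vis import *
go(G['c'],.2)
for n in('top','side'):report(robot.grab_frame(n))
E
```

```text
white [349.  20.] rim [878.2 -57.2] 52.0 hub [879.  -56.8] 50.5 z [0.0362 0.0444 0.0491] hubz 0.0474
white [318.  20.] rim [883.6  -2. ] 59.8 hub [880.5  -1.6] 54.8 z [0.0345 0.0432 0.0467] hubz 0.0444
white [84. 28.] rim [894.7 437.2] 27.7 hub [896.2 437.9] 25.1 z [0.0057 0.0135 0.0163] hubz 0.0147
white [212.  28.] rim [876.1 191.6] 89.5 hub [874.  191.1] 87.9 z [0.0231 0.0275 0.03  ] hubz 0.0281
white [565. 249.] rim [ 462.8 -442.8] 56.4 hub [ 462.8 -442.8] 56.4 z [0.005  0.0059 0.0076] hubz 0.0059
white [293. 254.] rim [461.3  49.5] 47.6 hub [461.4  49.4] 25.7 z [0.0104 0.0147 0.0352] hubz 0.0339
white [422. 265.] rim [ 439.1 -175.5] 72.8 hub [ 438.7 -175.3] 25.7 z [0.0085 0.0144 0.0345] hubz 0.0342
white [217. 278.] rim [422.  180.9] 36.4 hub [422.3 181.5] 25.8 z [0.0065 0.032  0.0353] hubz 0.0335
white [489. 308.] rim [ 360.1 -291.7] 61.1 hub [ 359.9 -291.9] 25.0 z [0.0073 0.0146 0.0351] hubz 0.0343
white [152. 303.] rim [381.8 291.8] 17.3 hub [381.9 291.8] 17.2 z [0.0131 0.0154 0.0175] hubz 0.0156
tray [273. 124.] C [704.   82.6] size [206.9 105.6] axis [1.    0.021] empty [65
[... 986 characters left out ...]
0.6 -41.7] 76.5 z [0.0109 0.041  0.049 ] hubz 0.047
white [324. 332.] rim [ 436.6 -173.7] 73.7 hub [ 436.1 -173.5] 27.3 z [0.0072 0.0141 0.0341] hubz 0.0339
white [300. 418.] rim [ 358.1 -288.7] 61.3 hub [ 358.2 -289.2] 26.4 z [0.0066 0.014  0.0344] hubz 0.0336
tray [403. 183.] C [701.5  85.5] size [207. 105.] axis [1. 0.] empty [650.5  85.5] z [0.0019 0.0046 0.0127] worn [751.1  86.9] 50.8 top 0.0393
tray [418. 252.] C [649.5 -80.6] size [207.7 106.2] axis [1.    0.013] empty [598.6 -81.3] z [0.002  0.0045 0.0129] worn [701.1 -78.4] 63.9 top 0.0389
tray [496. 324.] C [ 679. -259.] size [102.  88.] axis [0. 0.] empty [ 679. -259.] z [0.0018 0.0045 0.0129] worn [ 668.9 -262.5] 36.5 top 0.0393
```

Gear c hasn't moved. I'll measure where the shut fingertips really are relative to the reported TCP.

```bash
python3 - <<'E'
from act import *
from vis import *
st('now');s=robot.sense();print(s['tcp_rot'])
for n in('side','top'):
    f=robot.grab_frame(n);W=world(f);
    for dz in (0,-.011):
        X=f['R']@(np.array(s['tcp_pos'])+[0,0,dz])+f['t'];print(n,'tcp px',f['fx']*X[0]/X[2]+f['cx'],f['fy']*X[1]/X[2]+f['cy'])
    m=(abs(W[...,0]-.36)<.09)&(abs(W[...,1]+.29)<.09)&(W[...,2]>.1)&(W[...,2]<.32)&(f['range_z']>0)
    p=W[m];print(m.sum())
    for a in np.arange(.16,.32,.01):
        q=p[(p[:,2]>=a)&(p[:,2]<a+.01)]
        if len(q)>5:print(round(a,2),len(q),q.min(0).round(3),q.max(0).round(3))
    cv2.imwrite(f'pics/{n}2.png',f['image'][:,:,::-1])
    if n=='side':cv2.imwrite('pics/s2.png',cv2.resize(f['image'][200:440,200:440,::-1],None,fx=2.4,fy=2.4))
E
```

```text
now 4.99 [ 0.3581 -0.2895  0.1982] open 0.002 grip 0.0 F [-0.5 -0.9 -0.3]
[-3.13925748e+00  3.18415052e-03  5.54952356e-05]
side tcp px 296.5136180937029 331.00924587342206
side tcp px 296.7864932607003 337.00813399977966
1635
0.22 57 [ 0.346 -0.302  0.22 ] [ 0.369 -0.284  0.23 ]
0.23 129 [ 0.346 -0.304  0.23 ] [ 0.364 -0.283  0.24 ]
0.24 49 [ 0.346 -0.305  0.24 ] [ 0.357 -0.283  0.25 ]
0.25 16 [ 0.346 -0.298  0.25 ] [ 0.349 -0.282  0.259]
0.26 80 [ 0.344 -0.32   0.26 ] [ 0.363 -0.263  0.27 ]
0.27 130 [ 0.344 -0.329  0.27 ] [ 0.363 -0.253  0.28 ]
0.28 171 [ 0.341 -0.335  0.28 ] [ 0.374 -0.273  0.29 ]
0.29 150 [ 0.34  -0.344  0.29 ] [ 0.374 -0.272  0.3  ]
0.3 332 [ 0.341 -0.352  0.3  ] [ 0.371 -0.272  0.31 ]
0.31 520 [ 0.338 -0.352  0.31 ] [ 0.377 -0.283  0.32 ]
top tcp px 547.3494442230595 320.1506924491372
top tcp px 542.9637594548965 319.4097058351503
797
0.22 14 [ 0.367 -0.294  0.22 ] [ 0.37  -0.285  0.23 ]
0.24 8 [ 0.367 -0.289  0.243] [ 0.37  -0.284  0.25 ]
0.26 27 [ 0.367 -0.285  0.262] [ 0.373 -0.261  0.27 ]
0.27 82 [ 0.348 -0.281  0.271] [ 0.373 -0.263  0.28 ]
0.28 55 [ 0.342 -0.278  0.28 ] [ 0.375 -0.249  0.29 ]
0.29 46 [ 0.343 -0.28   0.29 ] [ 0.377 -0.241  0.3  ]
0.3 196 [ 0.343 -0.279  0.301] [ 0.377 -0.23   0.31 ]
0.31 363 [ 0.34  -0.277  0.31 ] [ 0.38 -0.23  0.32]
```

View pics/s2.png

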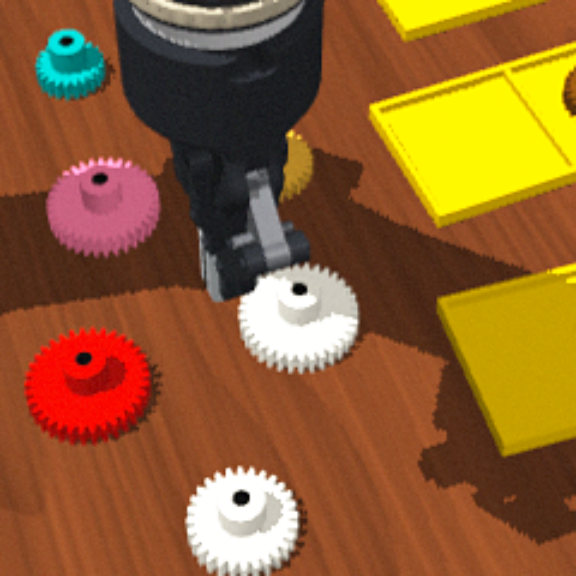

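The tips were lower than reported TCP minus 11 mm would suggest: they measure at about z 0.22 with the TCP at 0.198, so about 3 cm higher than expected. I'll check this with a gentle touch on bare bench.

```bash
python3 - <<'E'
from act import *
P=(.445,-.30)
go(P,.06)
print(robot.move_straight([*P,-.03],vel=.03,contact_N=4));st('bench')
robot.move_straight([*P,.06],vel=.2);st('up')
E
```

```text
True
bench 8.07 [ 0.445  -0.3    -0.0211] open 0.003 grip 2.5 F [-0.7  0.6  4.3]
up 8.62 [ 0.4445 -0.2998  0.0595] open -0.001 grip 0.0 F [-0.1  0.4 -0.2]
```

Confirmed: shut tips sit at TCP z + 21 mm, not 11 mm below it. The correct grasp height is therefore TCP z ≈ −0.005, which puts the tips about 16 mm up, just above the rim. I'll retry gear c.

```bash
sed -i 's/ZG=.028;ZT=.13/ZG=-.005;ZT=.09/; s/go(G\[k\],.05,.2)/go(G[k],.02,.2)/' act.py
python3 - <<'E'
from act import *
pick('c')
import cv2
f=robot.grab_frame('side');cv2.imwrite('pics/lift2.png',cv2.resize(f['image'][200:440,200:440,::-1],None,fx=2.2,fy=2.2))
E
```

```text
grip 10.99 [ 0.3596 -0.2905 -0.0046] open 0.286 grip 39.2 F [-0.9  0.3  4.7]
lift 11.62 [ 0.3586 -0.2899  0.0893] open 0.288 grip 39.3 F [-1.3 -0.4 -0.9]
```

View pics/lift2.png

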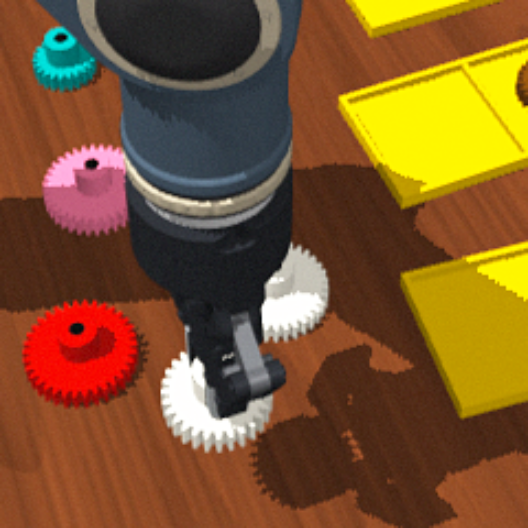

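Gear c is held by the hub, hanging flat (crop pixel 215,400). I'll place it and then do d.

```bash
python3 - <<'E'
from act import *
place('c')
pick('d')
E
```

```text
contact True
set 13.78 [ 6.008e-01 -8.260e-02 -5.000e-04] open 0.283 grip 39.7 F [-0.2  0.5  4.2]
done 14.68 [ 0.6009 -0.0827  0.0909] open 0.599 grip 0.0 F [-0.2 -0.1 -0.6]
grip 16.99 [ 0.4379 -0.1748 -0.0045] open 0.286 grip 39.2 F [-0.9  0.9  3.9]
lift 17.62 [ 0.4368 -0.1746  0.0893] open 0.288 grip 39.3 F [-0.8  0.2 -2.1]
```

```bash
python3 - <<'E'
from act import *
place('d')
pick('a')
s=robot.sense()['opening']
if .2<s<.4:
    place('a'); pick('b')
    if .2<robot.sense()['opening']<.4:
        place('b'); robot.goto([.45,-.45,.2],D); st('clear')
        import cv2
        from vis import report
        for n in('top','side'):
            f=robot.grab_frame(n);cv2.imwrite(f'pics/end_{n}.png',f['image'][:,:,::-1]);report(f)
E
```

```text
contact True
set 20.07 [ 5.711e-01  2.420e-01 -5.000e-04] open 0.285 grip 39.7 F [-0.8  0.1  4.2]
done 20.97 [0.5712 0.242  0.0909] open 0.6 grip 0.0 F [ 0.8 -0.8  0.1]
grip 23.22 [ 0.4207  0.1826 -0.0046] open 0.286 grip 39.2 F [-1.  -0.3  4.1]
lift 23.84 [0.4198 0.1819 0.0894] open 0.287 grip 39.2 F [-0.6  0.5 -0.1]
contact True
set 26.37 [ 5.706e-01 -2.541e-01 -5.000e-04] open 0.286 grip 39.6 F [-0.9 -0.8  4.5]
done 27.26 [ 0.5708 -0.2541  0.0909] open 0.601 grip 0.0 F [-0.4 -0.3 -0.1]
grip 29.97 [ 0.4603  0.051  -0.0046] open 0.281 grip 39.2 F [-0.7  0.5  3.8]
lift 30.59 [0.4592 0.0506 0.0894] open 0.288 grip 39.2 F [ 0.2  0.2 -0.8]
contact True
set 32.36 [ 6.526e-01  8.370e-02 -5.000e-04] open 0.286 grip 39.6 F [-1.1 -0.4  3.9]
done 33.25 [0.6527 0.0837 0.0909] open 0.6 grip 0.0 F [ 0.  -0.3 -0.2]
clear 35.34 [ 0.4512 -0.4486  0.1997] open 0.598 grip 0.0 F [ 0.6  1.3 -0.2]
white [349.  20.] rim [878.3 -57.7] 52.6 hub [882.1 -57.4] 49.4 z [0.0356 0.0441 0.0493] hubz 0.0476
white [318.  20.] rim [882.9  -1.9] 59.2 hub [879.8  -1.6] 54.5 z [0.0346 0.0433 0.0464] hubz 0.0447
white [
[... 2389 characters left out ...]
                                                         ~~~~~~~~~~~~~^^^^^^^^^^^^^^^
    return _quantile_unchecked(
        a, q, axis, out, overwrite_input, method, keepdims, weights)
    return _ureduce(a,
                    func=_quantile_ureduce_func,
    ...<5 lines>...
                    overwrite_input=overwrite_input,
                    method=method)
    r = func(a, **kwargs)
    result = _quantile(arr,
                       quantiles=q,
    ...<2 lines>...
                       out=out,
                       weights=wgt)
    slices_having_nans = np.isnan(arr[-1, ...])
                                  ~~~^^^^^^^^^
IndexError: index -1 is out of bounds for axis 0 with size 0
```

View pics/end_top.png

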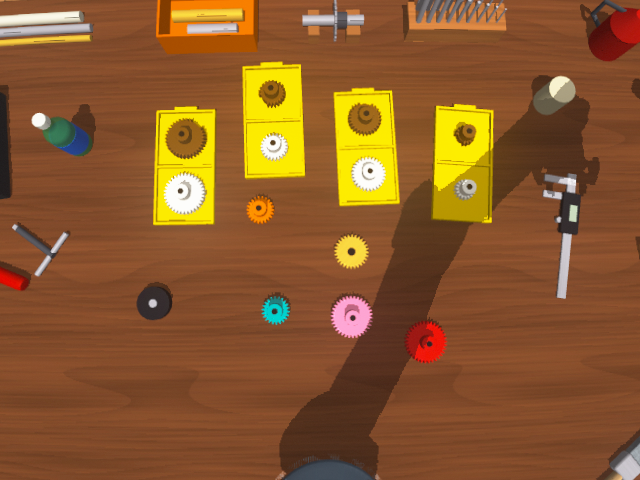

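The final view shows white gears at (184,193), (274,147), (368,174) and (465,189), each beside the worn gear of the same size. They lie flat with hub tops at 38 mm. The brass gear, blank and decoys haven't moved.

```bash
python3 -c "
from plant import robot
print(robot.close_job())"
```

```text
the job is handed in; nothing more can be done
None
```

All four white gears are set down flat, hub up, each beside the worn gear of its size; the brass gear and black blank were left alone, and the job was handed in at about 35 s of the 93 s allowed.

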